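# Index the specimen carousel to its next station and lock it

### The job

The specimen carousel on the bench was left between two stations. Push it round anticlockwise (seen from above) by its upright post until it sits in the next click position, not a station further, then press the lock pin on it gently down until it is fully home. Use light force throughout (under 25 N), leave the things standing around where they are, and let go at the end.

Things in the scene. Friction and masses are not known exactly. Their poses are not given: they have to be found in the camera images.
- base: fixed base of the carousel: round white drum on a square grey foot plate, 200 mm. Origin on the carousel's vertical axis at bench level; z up, yaw its zero direction. On it turns a bare metal disc, 220 mm across, top face 74 mm above the bench. Six specimen holders (29 mm wide, tops 11 mm above the disc) stand on the disc, axes 78 mm from the centre.
- carousel (a joint): turn of the carousel, rad, growing anticlockwise seen from above. Six V notches in its rim, 60 degrees apart, meet one spring ball. It starts between two stations, at 0.30 to 0.62. The next notch seats somewhere from 0.85 to 1.25: the ball's ring is clamped by hand, so the exact angle must be felt. Let go within 0.04 rad of it, the carousel settles in the notch by itself; elsewhere it stays put.
- hub (a point): centre of the disc's top face, on the axis, under a hub 40 mm wide and 12 mm tall with a nut (20 mm tall in all). Feel when slowly pushed at the post: a drag of 2 to 6 N; then the disc jumps ahead about 5 mm as the ball drops in the notch; pushed on, it resists with about 7 N, rising over some 3 mm to about 14 N, beyond which it leaves the notch.
- post (a point): centre (half-way up) of the upright black push post on the carousel: round, 16 mm diameter, 46 mm tall, from the disc's face (74 mm above the bench) to 120 mm. Its axis is 85 mm from the carousel's axis, in the direction base yaw + carousel angle - 120 degrees. Nothing else stands on the disc within 20 mm of it.
- lock_top (a point): centre of the top face of the steel lock pin's round head, 25 mm diameter, which stands up from the carousel 55 mm from its axis, opposite the post (direction base yaw + carousel angle + 60 degrees). The top is 104 mm above the bench when up, 92 mm when pressed home. It moves with the carousel.
- lock_pin (a joint): how far the lock pin is pressed down, m: 0 up, 0.012 fully home. It slides stiffly (2 to 3 N), ends on a firm rubber cushion and stays where it is left. Its slot below is only there when the ball is seated in a notch; elsewhere it strikes solid metal after 2 mm.
- stub_case: flat two-tone specimen case, 90 x 62 x 24, lying beside the carousel; sizes in mm; origin at its underside. Not part of the job: leave it where it is.
- jar: small glass jar with white lid, 54 across, 62 tall, near the carousel; sizes in mm; origin at its underside. Not part of the job: leave it where it is.
- driver: screwdriver 160 long with black handle, lying near the carousel; sizes in mm; origin at its underside, in the handle half. Not part of the job: leave it where it is.
- mount: dark specimen block, 40 across, 22 tall, near the carousel; sizes in mm; origin at its underside. Not part of the job: leave it where it is.
- wash_bottle: white bottle, 64 across, 150 tall, further off; sizes in mm; origin at its underside. Not part of the job: leave it where it is.
- carton: small cardboard carton 110 x 75 x 45, further off; sizes in mm; origin at its underside. Not part of the job: leave it where it is.
- dish: shallow glass dish, 90 across, 22 tall, to the right; sizes in mm; origin at its underside. Not part of the job: leave it where it is.

How it is judged:
On the way:
1. the carousel has been pushed on towards the next station and stands still, the lock pin still up (value of joint carousel between 0.8 and 1.3 rad and value of joint lock_pin below 0.004 m and velocity of joint carousel below 0.03 rad/s), for 0.2 s.
At the end, for the whole second after the job is handed in: The lock pin is pressed down at least 10 of its 12 mm, which is possible only with the carousel seated at a station; that station is the next one anticlockwise (carousel between 0.80 and 1.30 rad); the carousel is still (value of joint lock_pin above 0.01 m and value of joint carousel between 0.8 and 1.3 rad and velocity of joint carousel between -0.02 and 0.02 rad/s); the robot touches nothing.
It fails at once if the carousel is run on more than 0.2 rad past the farthest place the next station can be (beyond 1.45 rad) (value of joint carousel above 1.45 rad).
It fails at once if the carousel is turned back clockwise to a reading under 0.15 rad (value of joint carousel below 0.15 rad).
It fails at once if the fingers press on anything with more than 25 N (contact force between the fingers and anything else above 25 N).
It fails at once if a bystander is moved more than 20 mm (distance of any of stub_case, jar, driver, mount, wash_bottle, carton, dish from where it was at the start of the episode above 0.02 m).
It also fails if it takes over 72 s, if anything falls off the work surface, if the arm or the gripper's body presses on something with over 40 N, if the wrist force passes 120 N, or if a joint passes its speed limit or range.

### The arm

A 6-joint arm with a two-finger parallel gripper is mounted at the origin on the work surface. World frame = base frame: x ahead of the robot, y to its left, z up, the work surface at z = 0. Lengths are in m, angles in rad, forces in N, time in s.
With the tool pointing down it reaches from about 0.35 to 0.875 m from the base axis. Payload 4.2 kg.
Tool frame: the origin (TCP) lies midway between the tips of the shut fingers; the grasp point (between the pads) lies 19 mm behind it; z points along the fingers, y is the direction in which the jaws open and shut (so a half turn about z gives the same grasp; the last joint's range is limited). The gripper opens to 85 mm and grips with 20 to 120 N. Pads are 22 mm wide; open, the fingers measure 114 mm over their backs; the gripper's body (76 mm by 85 mm) begins 54 mm behind the grasp point. The pads swing forward as they close: fully open they stand 13 mm farther back than shut.
Start: joints at [-0.885, 0.385, 0.008, 0, -1.194, -0.259], TCP at [0.259, -0.569, 0.231] pointing down, gripper open.
Joint ranges: [-3.14, 3.14], [-1.21, 2.06], [-1.07, 1.41], [-3.16, 2.05], [-2.99, -0.16], [-3.1, 3.1]. Speed limits (rad/s): [2.79, 2.79, 3.14, 3.14, 3.14, 3.14].

### API

Orientations are given as a 3x3 rotation matrix whose columns are the frame's x, y, z axes.
In Python, from cell import get_obs, read_camera, hand_in gives the robot as it stands.
- The arm moves only by the tool play_rows, never from a script. Its argument "rows" is a list of rows, each a list of 5 numbers: the shift along the tool's x, y, z in m, then the turn about the tool's z in rad, then the finger opening in m, from 0 to 0.0854. A call has 1 to 10 rows; each row shifts and turns the commanded pose from where the row before left it, along the tool's axes as they then stand; what a row does not reach is not made up. A row lasts 1/12 s, in which the tool goes at most 41.7 mm and 7.16 degrees, less where a joint would pass 70% of its speed; a pose out of reach is approached as far as the arm can. A call with a gripper value outside its range is refused whole. The fingers move at their own pace and stop on an object; the grip force is fixed at half the most. Time passes only in rows, so rows that do not move let the fingers close. It gives the time, the measured TCP pose, the force and the opening at its end, in the units of the state.
- get_obs(): the state, without advancing time (a new reading comes with each control period).
- read_camera(name): name is "scene" or "top" or "wrist"; returns a dict with "frame" (400x640x3 uint8, red, green, blue), "K" (3x3 intrinsics, pixels), "rvec" (rotation vector, rad) and "tvec" (3), from world to camera coordinates, as OpenCV has them. Camera axes: x right, y down, z forward; pixel columns grow to the right and rows downward; lengths in m; the calibration is good to about 2 mm. A picture is of the moment at which its call begins. There is no depth.
- hand_in(): hands the job in, once; it reports no verdict.
The state is a dict: "t": time; "q": joint angles; "dq": joint speeds; "effort": joint torques, N m; "position": TCP position; "tool_rot": TCP orientation; "wrist_force": force on the tool from outside, world axes, zero at the start; "torque": the same for the moment, N m; "finger_gap": finger opening in m.
Only numpy, scipy, OpenCV 4.12 (cv2) and the standard library are available. Lean on these libraries where they do the work, as an engineer would, in place of code of your own. Each camera call takes 0.05 s, during which the arm holds its last target.

## Working session

There is one attempt and no reset: what is moved stays moved. The work goes in short steps, Python scripts to look and compute and a tool call to move; the robot and the scene stay as the last step left them, time stands still between calls to the robot, and variables do not carry over. Pictures are saved under pics/ and viewed, and the job is handed in when it is done.

Besides the shell and the picture viewer there is one more tool, called after "Call:" as name(argument=value, ...), one argument or row to a line, values as JSON. play_rows: Moves the arm, as the interface text tells. Its arguments: {"type":"object","properties":{"rows":{"type":"array","items":{"type":"array","items":{"type":"number"}}}},"required":["rows"]}

```bash
ls; mkdir -p pics; python3 - <<'E'
from cell import *
import cv2
o=get_obs();print({k:o[k] for k in('t','position','wrist_force','finger_gap')});print(o['tool_rot'])
for n in('scene','top','wrist'):
    c=read_camera(n);cv2.imwrite(f'pics/{n}0.png',c['frame'][:,:,::-1]);print(n,c['K'],c['rvec'],c['tvec'])
E
```

```text
pics
{'t': 0.0, 'position': array([ 0.25885422, -0.56931703,  0.23186777]), 'wrist_force': array([-0.39315871, -0.21487372, -0.94056777]), 'finger_gap': 0.08552262167733227}
[[-9.10200473e-01 -4.14167801e-01  3.63146815e-04]
 [-4.14167892e-01  9.10199471e-01 -1.37123616e-03]
 [ 2.37385825e-04 -1.39850355e-03 -9.99998994e-01]]
scene [[364.96255437   0.         313.49456096]
 [  0.         364.96255437 200.66670855]
 [  0.           0.           1.        ]] [ 2.19287683  0.63038986 -0.27793908] [-0.4952179  -0.12484373  1.25058912]
top [[459.12085042   0.         320.11590214]
 [  0.         459.12085042 195.56566797]
 [  0.           0.           1.        ]] [ 2.16218795 -2.2035561   0.09600355] [0.01019945 0.59302178 1.37763824]
wrist [[279.29936327   0.         323.46990366]
 [  0.         279.29936327 197.24485888]
 [  0.           0.           1.        ]] [-1.58704531 -2.46766124 -0.40859738] [ 0.62569924 -0.04257086  0.38007928]
```

View pics/top0.png

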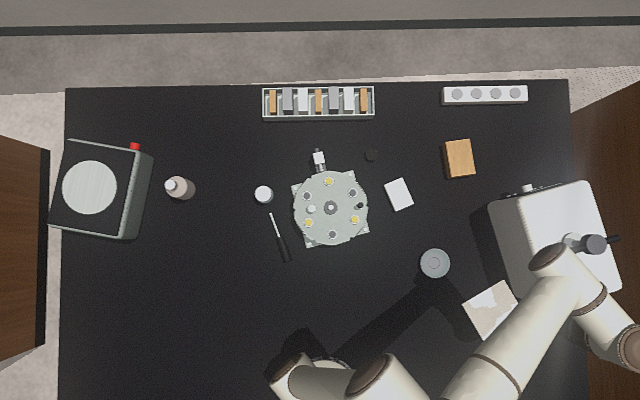

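View pics/scene0.png

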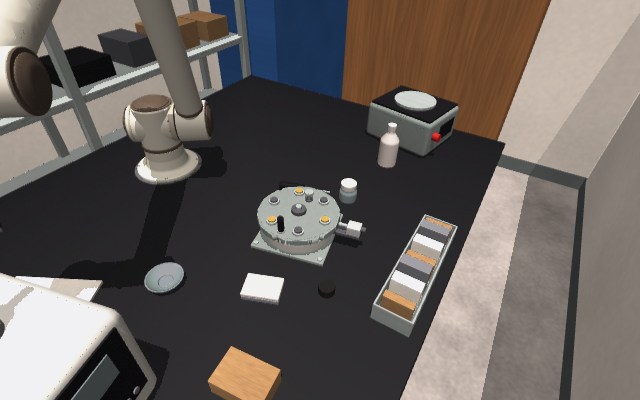

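View pics/wrist0.png

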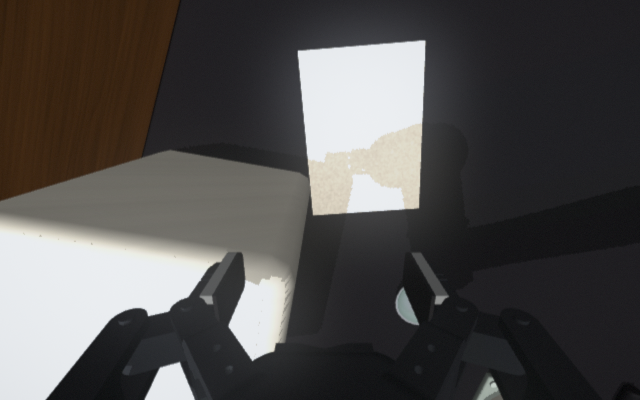

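The top view shows the carousel at about (331,208), the black post near (361,206) and the pin head near (311,209). Next I'll measure these.

```bash
cat > h.py <<'E'
import numpy as np,cv2
from cell import *
def ray(c,u,v,z):
    R=cv2.Rodrigues(np.array(c['rvec']))[0];t=np.array(c['tvec']).ravel()
    p=cv2.undistortPoints(np.array([[[u,v]]],float),c['K'],None)[0,0]
    d=R.T@np.array([p[0],p[1],1]);o=-R.T@t
    return o+d*(z-o[2])/d[2]
def proj(c,P):
    return cv2.projectPoints(np.array(P,float).reshape(-1,3),np.array(c['rvec']),np.array(c['tvec']),c['K'],None)[0][:,0]
E
python3 - <<'E'
from h import *
c=read_camera('top');f=c['frame'][:,:,::-1]
cv2.imwrite('pics/topz.png',cv2.resize(f[140:260,240:400],(800,600),interpolation=cv2.INTER_CUBIC))
s=read_camera('scene');cv2.imwrite('pics/scz.png',cv2.resize(s['frame'][160:280,230:390,::-1],(800,600),interpolation=cv2.INTER_CUBIC))
print(-cv2.Rodrigues(c['rvec'])[0].T@c['tvec'])
for n,u,v,z in [('hub',331,207.5,.094),('post',361,206,.12),('lock',311,209,.104)]:
    print(n,ray(c,u,v,z))
E
```

```text
[0.47925643 0.00918521 1.42123006]
hub [ 0.55217005 -0.03136502  0.094     ]
post [ 0.55339821 -0.11585382  0.12      ]
lock [0.54839285 0.02645867 0.104     ]
```

View pics/topz.png

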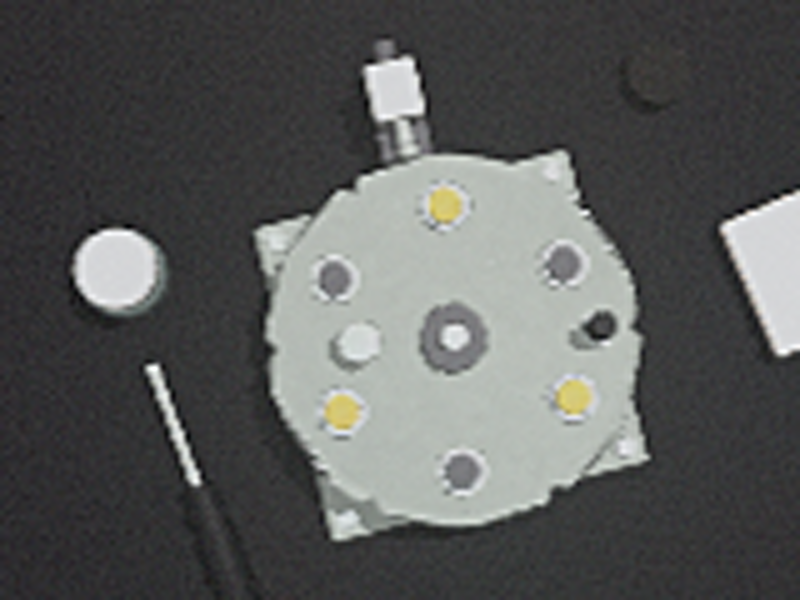

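View pics/scz.png

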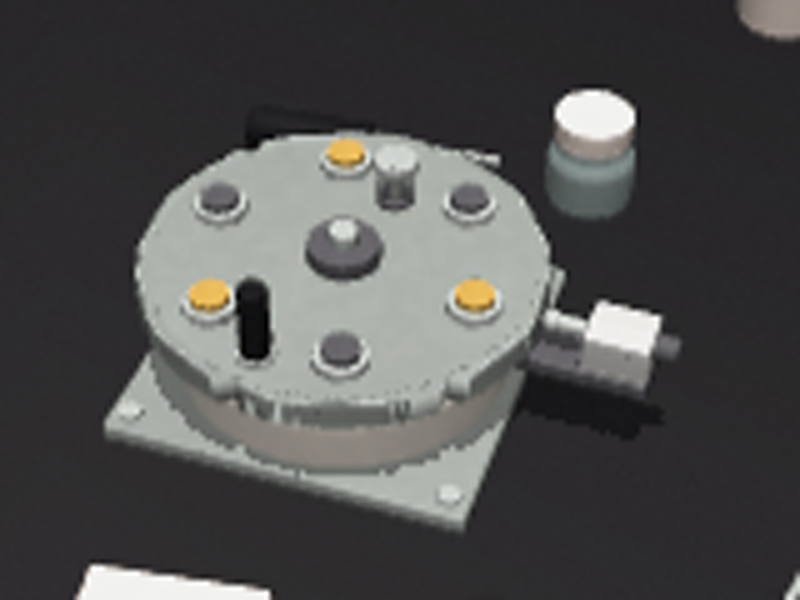

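```bash
python3 - <<'E'
from h import *
c=read_camera('top');s=read_camera('scene')
T=lambda x,y:(240+(x+.5)/5-.5,140+(y+.5)/5-.5)
S=lambda x,y:(230+(x+.5)/5-.5,160+(y+.5)/5-.5)
for n,a,b,z in[('nut',(455,336),(343,228),.094),('post',(603,324),(251,287),.12),('lock',(358,342),(397,157),.104)]:
    print(n,ray(c,*T(*a),z),ray(s,*S(*b),z))
# disc by mask in top
f=c['frame'];g=f.astype(int)
cs=[ray(c,*T(*p),.085)[:2] for p in[(445,205),(564,264),(574,397),(463,470),(342,411),(335,278)]]
m=np.mean(cs,0);print('holders mean',m,[np.round((np.linalg.norm(p-m),np.degrees(np.arctan2(*(p-m)[::-1]))),3) for p in cs])
k=[ray(c,*T(*p),.008)[:2] for p in[(565,152),(648,460),(335,540),(256,230)]]
print('plate',np.mean(k,0),[np.round((np.linalg.norm(k[i]-k[i-1]),np.degrees(np.arctan2(*(k[i]-k[i-1])[::-1]))),3) for i in range(4)])
E
```

```text
nut [ 0.55422043 -0.03024986  0.094     ] [ 0.55408526 -0.03222804  0.094     ]
post [ 0.55799126 -0.11370082  0.12      ] [ 0.55809911 -0.11731554  0.12      ]
lock [0.5512562  0.02583394 0.104     ] [0.5526644  0.02252934 0.104     ]
holders mean [ 0.55404887 -0.02983467] [array([0.078, 2.625]), array([  0.077, -57.486]), array([ 7.80000e-02, -1.17597e+02]), array([ 7.70000e-02, -1.77268e+02]), array([7.80000e-02, 1.22333e+02]), array([ 0.077, 62.397])]
plate [ 0.5538184 -0.0302656] [array([  0.198, -76.808]), array([   0.197, -166.43 ]), array([  0.198, 103.158]), array([ 0.197, 13.404])]
```

Measurements agree: hub at (0.554,-0.031), post at about -87.5°, and carousel reading about 0.33. Next I'll lift and move towards the far side of the post with the fingers shut.

Call:
play_rows(
  rows=[
    [0, 0, -0.03, 0, 0],
    [0, 0, -0.03, 0, 0],
    [-0.026, 0.023, 0, 0.04, 0],
    [-0.026, 0.023, 0, 0.04, 0],
    [-0.026, 0.023, 0, 0.04, 0],
    [-0.026, 0.023, 0, 0.04, 0],
    [-0.026, 0.023, 0, 0.04, 0],
    [-0.026, 0.023, 0, 0.04, 0],
    [-0.026, 0.023, 0, 0.04, 0],
    [-0.026, 0.023, 0, 0.04, 0],
  ],
)

```text
t: 1.18
position: [0.4054, -0.3323, 0.2901]
tool_rot: [[-0.995, -0.104, -0.002], [-0.104, 0.995, 0.002], [0.002, 0.002, -1.0]]
wrist_force: [0.2, -0.3, -3.6]
finger_gap: 0.0002
```

```bash
cat >> h.py <<'E'
def st(target=None):
    o=get_obs();R=np.array(o['tool_rot']);p=np.array(o['position'])
    print('t %.2f'%o['t'],p.round(4),'F',np.array(o['wrist_force']).round(2),'gap %.3f'%o['finger_gap'],'-x dir deg %.1f'%np.degrees(np.arctan2(-R[1,0],-R[0,0])))
    if target is not None: print('tool shift',(R.T@(np.array(target)-p)).round(4))
    return o,R,p
E
python3 -c "
from h import *
st((0.5257,-0.1173,0.2))"
```

```text
t 1.18 [ 0.4054 -0.3323  0.2901] F [ 0.19 -0.34 -3.57] gap 0.000 -x dir deg 6.0
tool shift [-0.1423  0.2011  0.0903]
```

Call:
play_rows(
  rows=[
    [-0.018, 0.025, 0, 0.03, 0],
    [-0.018, 0.025, 0, 0.03, 0],
    [-0.018, 0.025, 0, 0, 0],
    [-0.018, 0.025, 0, 0, 0],
    [-0.018, 0.025, 0.02, 0, 0],
    [-0.018, 0.025, 0.02, 0, 0],
    [-0.018, 0.025, 0.02, 0, 0],
    [-0.018, 0.025, 0.02, 0, 0],
    [0, 0, 0.01, 0, 0],
    [0, 0, 0, 0, 0],
  ],
)

```text
t: 2.02
position: [0.5356, -0.125, 0.1969]
tool_rot: [[-0.999, -0.049, -0.009], [-0.049, 0.999, 0.001], [0.009, 0.002, -1.0]]
wrist_force: [-0.9, 0.6, -4.7]
finger_gap: -0.0001
```

```bash
python3 -c "
from h import *
st((0.5257,-0.1173,0.096))
c=read_camera('wrist');cv2.imwrite('pics/w1.png',c['frame'][:,:,::-1])
c=read_camera('scene');cv2.imwrite('pics/s1.png',cv2.resize(c['frame'][80:320,150:470,::-1],(800,600)))"
```

```text
t 2.02 [ 0.5356 -0.125   0.1969] F [-0.92  0.55 -4.68] gap -0.000 -x dir deg 2.8
tool shift [0.0086 0.008  0.101 ]
```

View pics/w1.png

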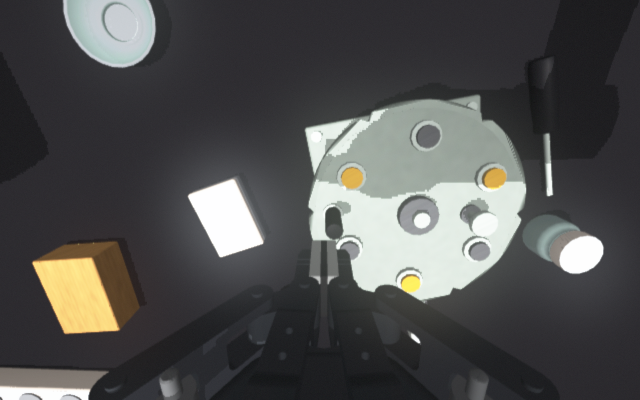

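View pics/s1.png

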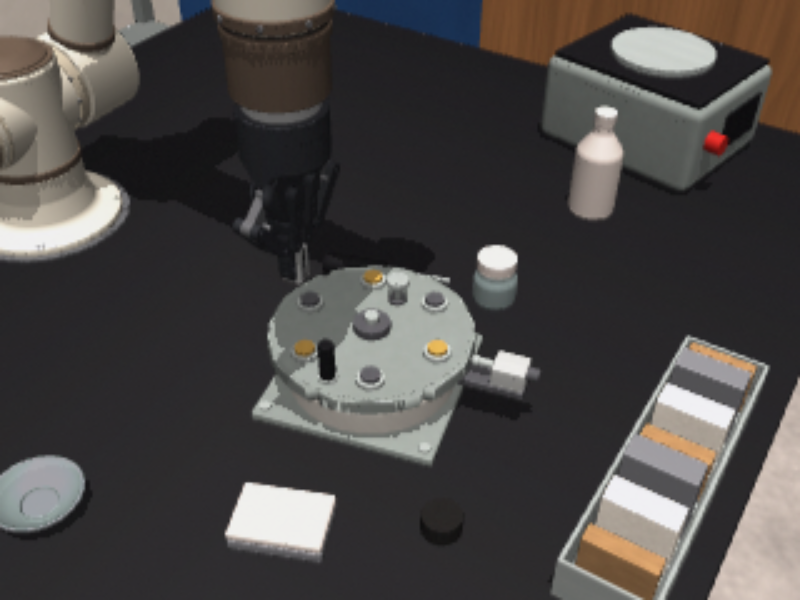

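The wrist view shows the shut fingers (325,245) and the post top (334,215) clear of each other. The scene view shows open space around them. Descending behind the post.

Call:
play_rows(
  rows=[
    [0.004, 0.004, 0.015, 0, 0],
    [0.004, 0.004, 0.015, 0, 0],
    [0, 0, 0.015, 0, 0],
    [0, 0, 0.015, 0, 0],
    [0, 0, 0.015, 0, 0],
    [0, 0, 0.015, 0, 0],
    [0, 0, 0.01, 0, 0],
    [0, 0, 0, 0, 0],
    [0, 0, 0, 0, 0],
  ],
)

```text
t: 2.87
position: [0.5294, -0.1197, 0.1019]
tool_rot: [[-0.999, -0.046, 0.0], [-0.046, 0.999, -0.0], [-0.0, -0.0, -1.0]]
wrist_force: [-0.2, 0.6, -3.6]
finger_gap: 0.0003
```

```bash
python3 -c "
from h import *
st((0.5257,-0.1173,0.096))
c=read_camera('wrist');cv2.imwrite('pics/w2.png',c['frame'][:,:,::-1])
c=read_camera('scene');cv2.imwrite('pics/s2.png',cv2.resize(c['frame'][140:260,230:390,::-1],(800,600)))"
```

```text
t 2.87 [ 0.5294 -0.1197  0.1019] F [-0.18  0.58 -3.65] gap 0.000 -x dir deg 2.6
tool shift [0.0036 0.0026 0.0059]
```

View pics/s2.png

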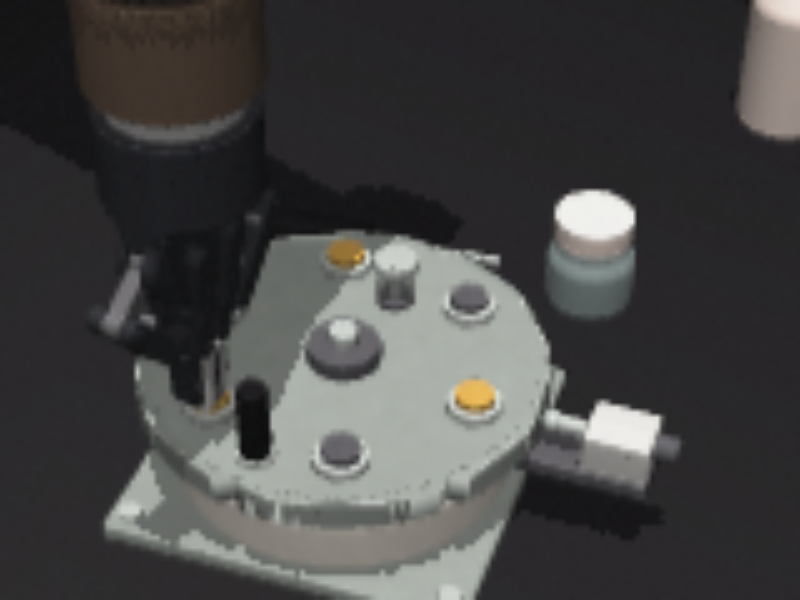

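View pics/w2.png

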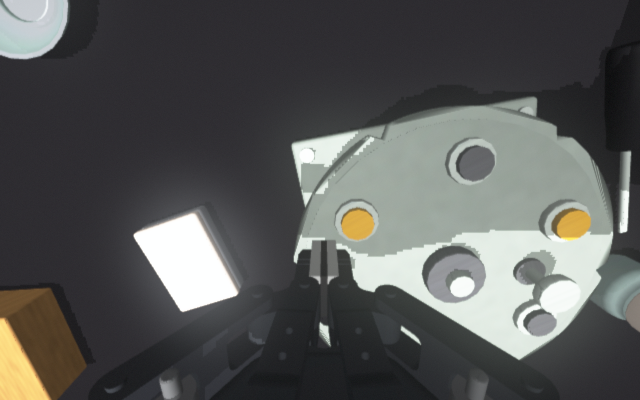

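Fingers are behind the post and clear of it. I'll approach to contact, then start the arc.

Call:
play_rows(
  rows=[
    [-0.001, 0.002, 0.003, 0, 0],
    [-0.002, 0.001, 0.001, 0, 0],
    [-0.002, 0, 0, 0, 0],
    [-0.002, 0, 0, 0, 0],
    [-0.002, 0, 0, 0, 0],
    [-0.001, 0, 0, 0, 0],
    [-0.001, 0, 0, 0, 0],
  ],
)

```text
t: 3.55
position: [0.5388, -0.1155, 0.0971]
tool_rot: [[-0.999, -0.047, -0.004], [-0.047, 0.999, -0.0], [0.004, 0.0, -1.0]]
wrist_force: [-4.9, 0.4, -1.0]
finger_gap: 0.0003
```

```bash
cat >> h.py <<'E'
def polar():
    o,R,p=st()
    r=p[:2]-np.array([.554,-.031]);F=np.array(o['wrist_force']);f=-R[:,0];n=-R[:,1]
    print('r %.4f ang %.2f | back force %.2f radial-out %.2f'%(np.hypot(*r),np.degrees(np.arctan2(r[1],r[0])),-F@f,F@n), 'tool fwd offset %.4f out %.4f'%(r@f[:2],r@n[:2]))
E
python3 -c "
from h import *
polar()"
```

```text
t 3.55 [ 0.5388 -0.1155  0.0971] F [-4.89  0.36 -0.97] gap 0.000 -x dir deg 2.7
r 0.0859 ang -100.17 | back force 4.86 radial-out -0.59 tool fwd offset -0.0191 out 0.0837
```

Call:
play_rows(
  rows=[
    [-0.002, -0.0004, 0, -0.023, 0],
    [-0.002, -0.0004, 0, -0.023, 0],
    [-0.002, -0.0004, 0, -0.023, 0],
    [-0.002, -0.0004, 0, -0.023, 0],
    [-0.002, -0.0004, 0, -0.023, 0],
    [-0.002, -0.0004, 0, -0.023, 0],
    [-0.002, -0.0004, 0, -0.023, 0],
    [-0.002, -0.0004, 0, -0.023, 0],
  ],
)

```text
t: 4.22
position: [0.552, -0.1174, 0.0966]
tool_rot: [[-0.973, -0.229, -0.01], [-0.229, 0.973, -0.001], [0.01, 0.002, -1.0]]
wrist_force: [-10.7, -1.0, 4.6]
finger_gap: 0.0
```

```bash
python3 -c "
from h import *
polar()"
```

```text
t 4.22 [ 0.552  -0.1174  0.0966] F [-10.67  -0.99   4.55] gap 0.000 -x dir deg 13.2
r 0.0864 ang -91.33 | back force 10.65 radial-out -1.49 tool fwd offset -0.0217 out 0.0836
```

Call:
play_rows(
  rows=[
    [0, 0, 0, 0, 0],
    [0, 0, 0, 0, 0],
  ],
)

```text
t: 4.38
position: [0.5533, -0.1172, 0.0967]
tool_rot: [[-0.974, -0.228, -0.007], [-0.228, 0.974, -0.0], [0.007, 0.001, -1.0]]
wrist_force: [-5.0, -1.2, -1.4]
finger_gap: -0.0002
```

```bash
python3 -c "
from h import *
polar()
c=read_camera('scene');cv2.imwrite('pics/s3.png',cv2.resize(c['frame'][140:260,230:390,::-1],(800,600)))"
```

```text
t 4.38 [ 0.5533 -0.1172  0.0967] F [-5.03 -1.24 -1.44] gap -0.000 -x dir deg 13.2
r 0.0862 ang -90.46 | back force 5.17 radial-out 0.06 tool fwd offset -0.0204 out 0.0838
```

View pics/s3.png

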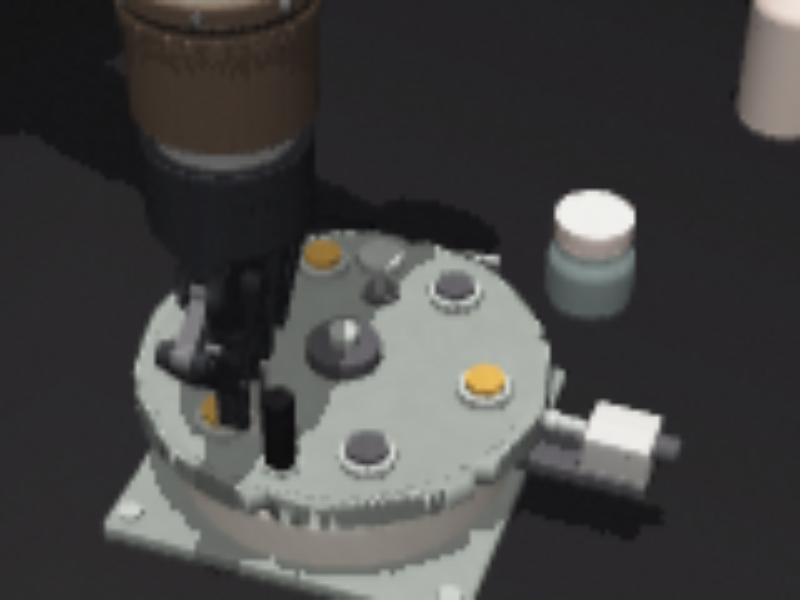

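Static drag is about 5 N. Continuing more slowly.

Call:
play_rows(
  rows=[
    [-0.0013, -0.0003, 0, -0.015, 0],
    [-0.0013, -0.0003, 0, -0.015, 0],
    [-0.0013, -0.0003, 0, -0.015, 0],
    [-0.0013, -0.0003, 0, -0.015, 0],
    [-0.0013, -0.0003, 0, -0.015, 0],
    [-0.0013, -0.0003, 0, -0.015, 0],
    [-0.0013, -0.0003, 0, -0.015, 0],
    [-0.0013, -0.0003, 0, -0.015, 0],
    [-0.0013, -0.0003, 0, -0.015, 0],
    [-0.0013, -0.0003, 0, -0.015, 0],
  ],
)

```text
t: 5.27
position: [0.5665, -0.1163, 0.0967]
tool_rot: [[-0.928, -0.372, -0.008], [-0.372, 0.928, -0.0], [0.007, 0.002, -1.0]]
wrist_force: [-7.4, -1.1, 0.5]
finger_gap: 0.0
```

```bash
python3 -c "
from h import *
polar()"
```

```text
t 5.27 [ 0.5665 -0.1163  0.0967] F [-7.39 -1.1   0.54] gap 0.000 -x dir deg 21.8
r 0.0862 ang -81.67 | back force 7.27 radial-out -1.72 tool fwd offset -0.0201 out 0.0838
```

Call:
play_rows(
  rows=[
    [-0.001, -0.0002, 0, -0.012, 0],
    [-0.001, -0.0002, 0, -0.012, 0],
    [-0.001, -0.0002, 0, -0.012, 0],
    [-0.001, -0.0002, 0, -0.012, 0],
    [-0.001, -0.0002, 0, -0.012, 0],
    [-0.001, -0.0002, 0, -0.012, 0],
    [-0.001, -0.0002, 0, -0.012, 0],
    [-0.001, -0.0002, 0, -0.012, 0],
  ],
)

```text
t: 5.93
position: [0.5748, -0.1146, 0.0967]
tool_rot: [[-0.888, -0.459, -0.007], [-0.459, 0.888, -0.001], [0.006, 0.002, -1.0]]
wrist_force: [-5.2, -1.9, -0.1]
finger_gap: -0.0001
```

```bash
python3 -c "
from h import *
polar()"
```

```text
t 5.93 [ 0.5748 -0.1146  0.0967] F [-5.25 -1.94 -0.14] gap -0.000 -x dir deg 27.3
r 0.0862 ang -76.00 | back force 5.55 radial-out -0.69 tool fwd offset -0.0199 out 0.0839
```

Call:
play_rows(
  rows=[
    [-0.001, -0.0002, 0, -0.012, 0],
    [-0.001, -0.0002, 0, -0.012, 0],
    [-0.001, -0.0002, 0, -0.012, 0],
    [-0.001, -0.0002, 0, -0.012, 0],
  ],
)

```text
t: 6.27
position: [0.5789, -0.1135, 0.0967]
tool_rot: [[-0.865, -0.501, -0.006], [-0.501, 0.865, -0.001], [0.006, 0.003, -1.0]]
wrist_force: [-5.9, -2.2, -1.3]
finger_gap: 0.0
```

Call:
play_rows(
  rows=[
    [-0.001, -0.0002, 0, -0.012, 0],
    [-0.001, -0.0002, 0, -0.012, 0],
    [-0.001, -0.0002, 0, -0.012, 0],
  ],
)

```text
t: 6.52
position: [0.5817, -0.1126, 0.0967]
tool_rot: [[-0.847, -0.532, -0.006], [-0.532, 0.847, -0.001], [0.006, 0.003, -1.0]]
wrist_force: [-4.2, -3.4, -0.7]
finger_gap: -0.0
```

```bash
python3 -c "
from h import *
polar()"
```

```text
t 6.52 [ 0.5817 -0.1126  0.0967] F [-4.24 -3.4  -0.68] gap -0.000 -x dir deg 32.1
r 0.0862 ang -71.23 | back force 5.39 radial-out 0.63 tool fwd offset -0.0199 out 0.0839
```

Call:
play_rows(
  rows=[
    [-0.001, -0.0002, 0, -0.012, 0],
    [-0.001, -0.0002, 0, -0.012, 0],
    [-0.001, -0.0002, 0, -0.012, 0],
  ],
)

```text
t: 6.77
position: [0.5846, -0.1117, 0.0967]
tool_rot: [[-0.827, -0.562, -0.007], [-0.562, 0.827, -0.001], [0.006, 0.003, -1.0]]
wrist_force: [-3.9, -3.9, -1.9]
finger_gap: 0.0001
```

Call:
play_rows(
  rows=[
    [-0.001, -0.0002, 0, -0.012, 0],
    [-0.001, -0.0002, 0, -0.012, 0],
    [-0.001, -0.0002, 0, -0.012, 0],
  ],
)

```text
t: 7.02
position: [0.5876, -0.1105, 0.0967]
tool_rot: [[-0.806, -0.591, -0.006], [-0.591, 0.806, -0.001], [0.006, 0.003, -1.0]]
wrist_force: [-4.7, -3.3, -2.3]
finger_gap: 0.0001
```

```bash
python3 -c "
from h import *
polar()"
```

```text
t 7.02 [ 0.5876 -0.1105  0.0967] F [-4.69 -3.32 -2.28] gap 0.000 -x dir deg 36.3
r 0.0863 ang -67.11 | back force 5.74 radial-out -0.09 tool fwd offset -0.0199 out 0.0839
```

Call:
play_rows(
  rows=[
    [-0.001, -0.0002, 0, -0.012, 0],
    [-0.001, -0.0002, 0, -0.012, 0],
    [-0.001, -0.0002, 0, -0.012, 0],
  ],
)

```text
t: 7.27
position: [0.5902, -0.1094, 0.0967]
tool_rot: [[-0.784, -0.62, -0.006], [-0.62, 0.785, -0.001], [0.006, 0.003, -1.0]]
wrist_force: [-4.7, -4.4, -1.5]
finger_gap: -0.0006
```

Call:
play_rows(
  rows=[
    [-0.001, -0.0002, 0, -0.012, 0],
    [-0.001, -0.0002, 0, -0.012, 0],
    [-0.001, -0.0002, 0, -0.012, 0],
  ],
)

```text
t: 7.52
position: [0.5951, -0.107, 0.0969]
tool_rot: [[-0.762, -0.648, -0.001], [-0.648, 0.762, -0.0], [0.001, 0.001, -1.0]]
wrist_force: [0.9, -0.3, -2.8]
finger_gap: 0.0001
```

The force fell to zero, so the ball has dropped into the notch. I'll hold, then look.

Call:
play_rows(
  rows=[
    [0.001, 0, 0, 0, 0],
    [0.002, 0, 0, 0, 0],
    [0.003, 0, 0, 0, 0],
    [0, 0, 0, 0, 0],
  ],
)

```text
t: 7.85
position: [0.5909, -0.1105, 0.0974]
tool_rot: [[-0.762, -0.648, 0.0], [-0.648, 0.762, 0.0], [-0.0, -0.0, -1.0]]
wrist_force: [0.4, 0.5, -3.4]
finger_gap: 0.0001
```

```bash
python3 -c "
from h import *
polar()
c=read_camera('scene');cv2.imwrite('pics/s4.png',cv2.resize(c['frame'][140:260,230:390,::-1],(800,600)))
c=read_camera('top');cv2.imwrite('pics/t4.png',cv2.resize(c['frame'][140:260,240:400,::-1],(800,600),interpolation=cv2.INTER_CUBIC))"
```

```text
t 7.85 [ 0.5909 -0.1105  0.0974] F [ 0.42  0.53 -3.43] gap 0.000 -x dir deg 40.4
r 0.0877 ang -65.12 | back force -0.66 radial-out -0.13 tool fwd offset -0.0234 out 0.0845
```

View pics/s4.png

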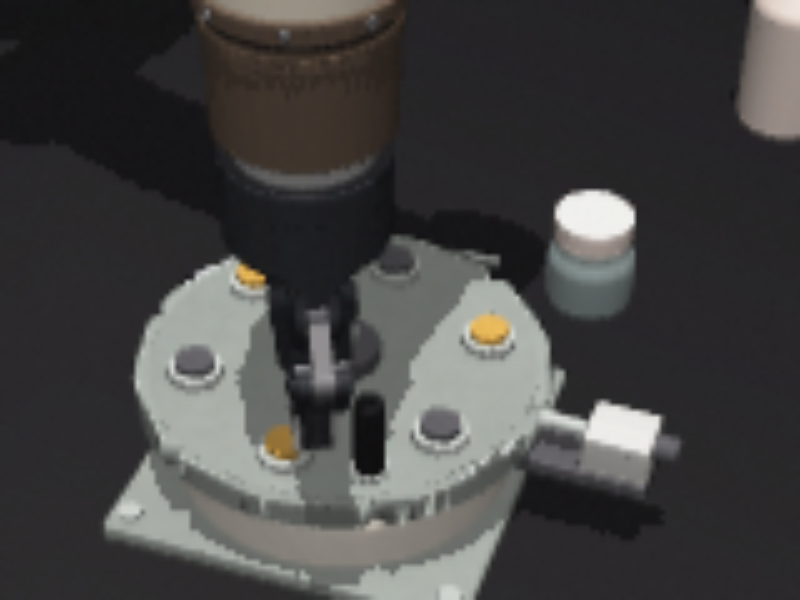

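View pics/t4.png

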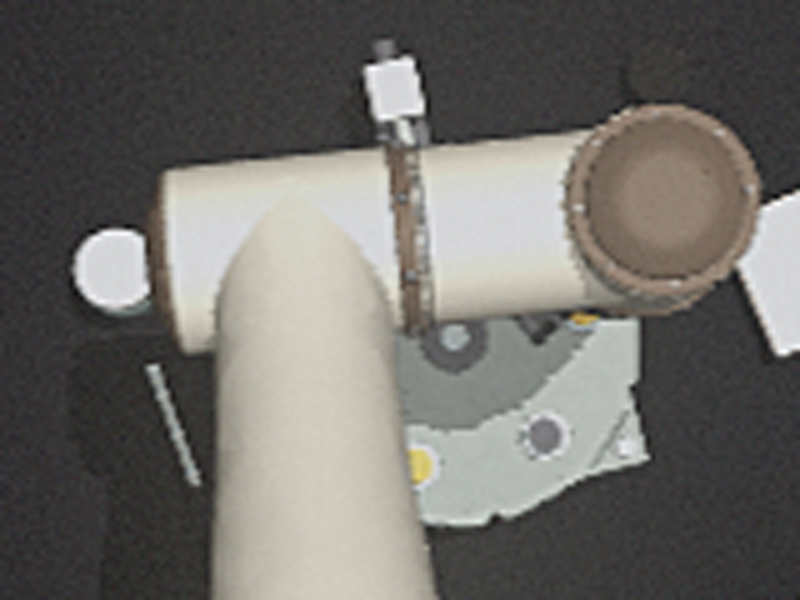

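The fingers are off the post, which now stands at crop (370,402) in the scene view. I'll measure it there and raise the tool.

Call:
play_rows(
  rows=[
    [0.003, 0, -0.01, 0, 0],
    [0, 0, -0.025, 0, 0],
    [0, 0, -0.03, 0, 0],
    [0, 0, -0.03, 0, 0],
    [0, 0, 0, 0, 0],
  ],
)

```text
t: 8.37
position: [0.5926, -0.113, 0.2004]
tool_rot: [[-0.761, -0.649, 0.014], [-0.649, 0.761, -0.002], [-0.01, -0.011, -1.0]]
wrist_force: [1.2, -0.1, -2.8]
finger_gap: -0.0002
```

```bash
python3 -c "
from h import *
polar()
h=np.array([.554,-.031])
s=read_camera('scene');cv2.imwrite('pics/s5.png',cv2.resize(s['frame'][140:260,230:390,::-1],(800,600)))
c=read_camera('wrist');cv2.imwrite('pics/w5.png',c['frame'][:,:,::-1])
p=ray(s,230+370.5/5-.5,140+402.5/5-.5,.12)[:2];print('post',p,np.linalg.norm(p-h),np.degrees(np.arctan2(*(p-h)[::-1])))"
```

```text
t 8.37 [ 0.5926 -0.113   0.2004] F [ 1.2  -0.12 -2.8 ] gap -0.000 -x dir deg 40.5
r 0.0906 ang -64.78 | back force -0.81 radial-out 0.84 tool fwd offset -0.0238 out 0.0874
post [ 0.61193995 -0.09550546] 0.08670635755985524 -48.06925413746813
```

View pics/s5.png

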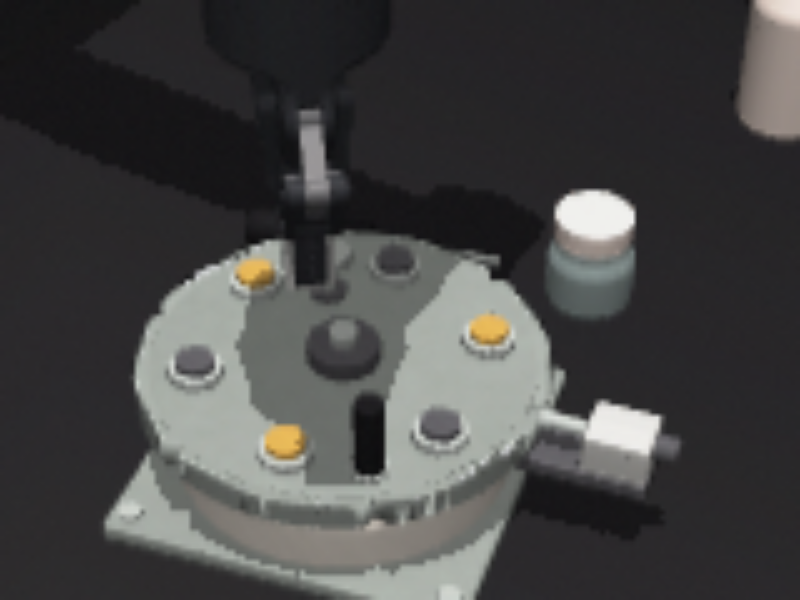

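View pics/w5.png

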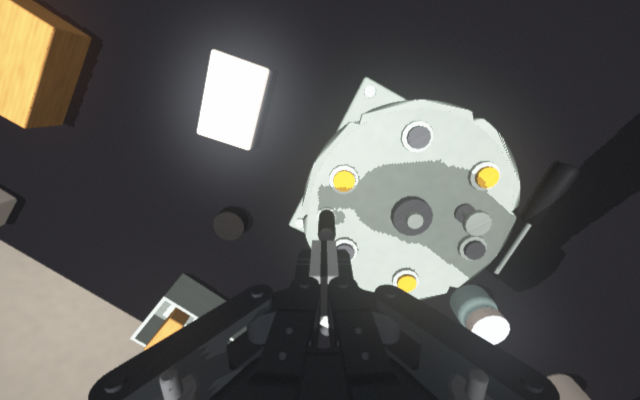

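```bash
python3 -c "
from h import *
s=read_camera('scene');c=read_camera('wrist')
for n,p,z in [('lock',(479,223.5),.104),('nut',(415,222),.094)]: print(n,ray(c,*p,z))
H=[ray(c,*p,.085)[:2] for p in[(417,136.5),(487,176),(473,249),(406,282),(344,180)]]
h=np.array([.554,-.031])
print([np.round((np.linalg.norm(p-h),np.degrees(np.arctan2(*(p-h)[::-1]))),3) for p in H])
H=[ray(s,230+(x+.5)/5-.5,140+(y+.5)/5-.5,.085)[:2] for x,y in[(440,424),(489,330),(395,260),(254,272),(195,362),(285,441)]]
print([np.round((np.linalg.norm(p-h),np.degrees(np.arctan2(*(p-h)[::-1]))),3) for p in H])
th=np.radians(-48+180);t=h+.055*np.array([np.cos(th),np.sin(th)]);print('lock',t);st((*t,.2))"
```

```text
lock [0.51380358 0.00872367 0.104     ]
nut [ 0.55128091 -0.03077102  0.094     ]
[array([ 8.00000e-02, -1.38336e+02]), array([8.00000e-02, 1.63903e+02]), array([7.40000e-02, 1.04948e+02]), array([ 0.071, 42.781]), array([ 7.7000e-02, -8.1396e+01])]
[array([  0.08 , -20.197]), array([ 0.077, 38.438]), array([7.20000e-02, 1.00831e+02]), array([7.60000e-02, 1.64293e+02]), array([ 7.90000e-02, -1.34546e+02]), array([  0.081, -77.59 ])]
lock [0.51719782 0.00987297]
t 8.57 [ 0.5876 -0.1122  0.191 ] F [ 0.11 -0.49 -3.94] gap 0.000 -x dir deg 40.4
tool shift [-0.0254  0.1387 -0.0087]
```

The turn measures about 39.4°, giving a carousel reading of about 1.02 and the lock head at (0.517, 0.010). Moving above it.

Call:
play_rows(
  rows=[
    [-0.004, 0.023, 0, 0, 0],
    [-0.004, 0.023, 0, 0, 0],
    [-0.004, 0.023, 0, 0, 0],
    [-0.004, 0.023, 0, 0, 0],
    [-0.004, 0.023, 0, 0, 0],
    [-0.005, 0.023, 0, 0, 0],
    [0, 0, 0.02, 0, 0],
    [0, 0, 0.02, 0, 0],
    [0, 0, 0, 0, 0],
    [0, 0, 0, 0, 0],
  ],
)

```text
t: 9.4
position: [0.517, 0.0085, 0.1505]
tool_rot: [[-0.762, -0.648, -0.005], [-0.648, 0.762, -0.002], [0.005, 0.002, -1.0]]
wrist_force: [-0.4, -0.5, -2.7]
finger_gap: -0.0003
```

```bash
python3 -c "
from h import *
st((.517,.0099,.112))
c=read_camera('wrist');cv2.imwrite('pics/w6.png',c['frame'][:,:,::-1])
c=read_camera('scene');cv2.imwrite('pics/s6.png',cv2.resize(c['frame'][140:260,230:390,::-1],(800,600)))"
```

```text
t 9.40 [0.517  0.0085 0.1505] F [-0.41 -0.55 -2.74] gap -0.000 -x dir deg 40.4
tool shift [-0.0011  0.001   0.0384]
```

View pics/w6.png

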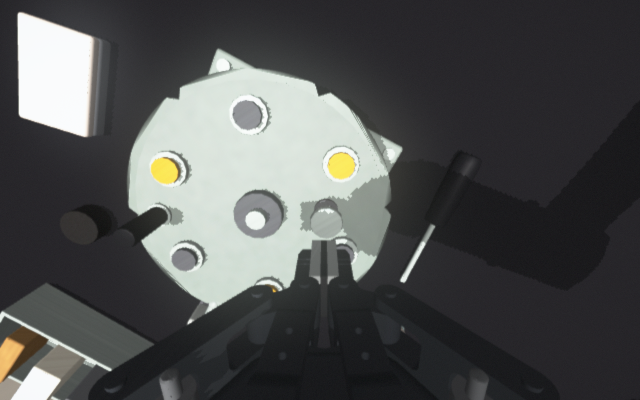

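View pics/s6.png

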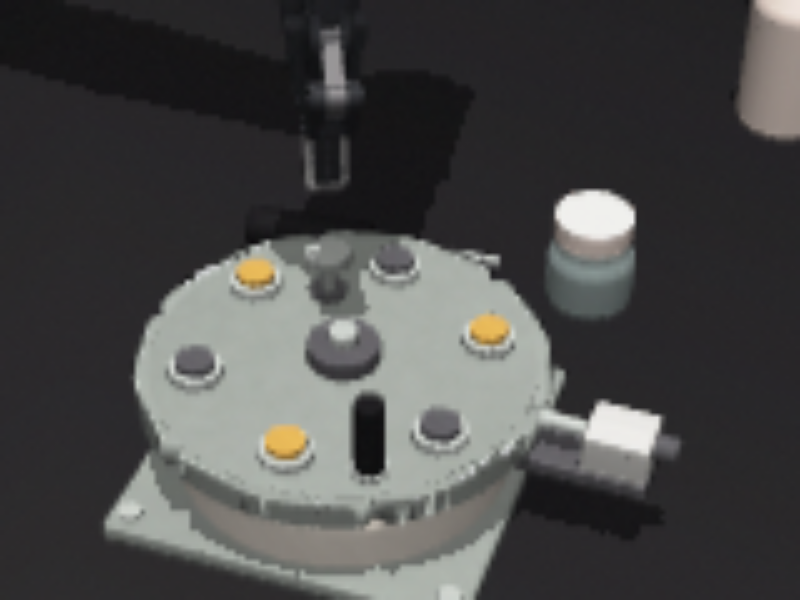

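The fingers (326,188) are above the pin head (328,248) in the scene view, and centred on it in the wrist view. Descending to just above it.

Call:
play_rows(
  rows=[
    [-0.001, 0.001, 0.01, 0, 0],
    [0, 0, 0.01, 0, 0],
    [0, 0, 0.01, 0, 0],
    [0, 0, 0.005, 0, 0],
    [0, 0, 0, 0, 0],
    [0, 0, 0, 0, 0],
  ],
)

```text
t: 10.0
position: [0.5183, 0.0102, 0.1168]
tool_rot: [[-0.762, -0.648, -0.001], [-0.648, 0.762, -0.001], [0.001, 0.0, -1.0]]
wrist_force: [0.8, -0.0, -3.8]
finger_gap: 0.0005
```

Call:
play_rows(
  rows=[
    [0, 0, 0.002, 0, 0],
    [0, 0, 0.002, 0, 0],
    [0, 0, 0.002, 0, 0],
    [0, 0, 0.002, 0, 0],
    [0, 0, 0.002, 0, 0],
    [0, 0, 0, 0, 0],
  ],
)

```text
t: 10.5
position: [0.5182, 0.0103, 0.1069]
tool_rot: [[-0.762, -0.648, -0.001], [-0.648, 0.762, -0.0], [0.001, 0.0, -1.0]]
wrist_force: [0.2, -0.4, -4.4]
finger_gap: -0.0001
```

Just above the head, with a force offset in z of about -3.8 N. Pressing 1 mm per row.

Call:
play_rows(
  rows=[
    [0, 0, 0.001, 0, 0],
    [0, 0, 0.001, 0, 0],
    [0, 0, 0.001, 0, 0],
    [0, 0, 0.001, 0, 0],
    [0, 0, 0.001, 0, 0],
    [0, 0, 0, 0, 0],
  ],
)

```text
t: 11.0
position: [0.5186, 0.0104, 0.1024]
tool_rot: [[-0.762, -0.648, 0.0], [-0.648, 0.762, 0.0], [-0.0, -0.0, -1.0]]
wrist_force: [-0.9, 0.1, -2.2]
finger_gap: 0.0
```

Call:
play_rows(
  rows=[
    [0, 0, 0.001, 0, 0],
    [0, 0, 0.001, 0, 0],
    [0, 0, 0, 0, 0],
  ],
)

```text
t: 11.25
position: [0.5186, 0.0104, 0.1003]
tool_rot: [[-0.762, -0.648, 0.0], [-0.648, 0.762, 0.0], [-0.0, -0.0, -1.0]]
wrist_force: [-1.2, -0.9, -1.6]
finger_gap: 0.0001
```

Past 2 mm with only about 2 N of resistance, so the slot is there. Continuing.

Call:
play_rows(
  rows=[
    [0, 0, 0.001, 0, 0],
    [0, 0, 0.001, 0, 0],
    [0, 0, 0.001, 0, 0],
    [0, 0, 0.001, 0, 0],
    [0, 0, 0.001, 0, 0],
    [0, 0, 0, 0, 0],
  ],
)

```text
t: 11.75
position: [0.5185, 0.0104, 0.0951]
tool_rot: [[-0.762, -0.648, -0.0], [-0.648, 0.762, 0.0], [0.0, 0.0, -1.0]]
wrist_force: [0.8, -0.4, -2.5]
finger_gap: 0.0001
```

Call:
play_rows(
  rows=[
    [0, 0, 0.001, 0, 0],
    [0, 0, 0.001, 0, 0],
    [0, 0, 0, 0, 0],
  ],
)

```text
t: 12.0
position: [0.5185, 0.0104, 0.0931]
tool_rot: [[-0.762, -0.648, 0.0], [-0.648, 0.762, 0.0], [-0.0, -0.0, -1.0]]
wrist_force: [0.2, 0.6, -2.0]
finger_gap: 0.0002
```

Call:
play_rows(
  rows=[
    [0, 0, 0.001, 0, 0],
    [0, 0, 0, 0, 0],
  ],
)

```text
t: 12.17
position: [0.5185, 0.0104, 0.0922]
tool_rot: [[-0.762, -0.648, 0.0], [-0.648, 0.762, 0.0], [-0.0, -0.0, -1.0]]
wrist_force: [0.7, -0.4, -2.1]
finger_gap: -0.0002
```

Call:
play_rows(
  rows=[
    [0, 0, 0.0005, 0, 0],
    [0, 0, 0, 0, 0],
  ],
)

```text
t: 12.33
position: [0.5186, 0.0104, 0.092]
tool_rot: [[-0.762, -0.648, 0.0], [-0.648, 0.762, -0.0], [-0.0, -0.0, -1.0]]
wrist_force: [-0.5, -0.4, 1.1]
finger_gap: 0.0003
```

Call:
play_rows(
  rows=[
    [0, 0, 0.0005, 0, 0],
    [0, 0, 0, 0, 0],
  ],
)

```text
t: 12.5
position: [0.5186, 0.0104, 0.0918]
tool_rot: [[-0.762, -0.648, 0.0], [-0.648, 0.762, -0.0], [-0.0, -0.0, -1.0]]
wrist_force: [-1.2, -0.3, 3.8]
finger_gap: 0.0001
```

The pin is on the cushion: about 7.5 N net at z = 0.0918, against the expected 0.092. Lifting straight off.

Call:
play_rows(
  rows=[
    [0, 0, -0.003, 0, 0],
    [0, 0, -0.01, 0, 0],
    [0, 0, -0.02, 0, 0],
    [0, 0, -0.03, 0, 0],
    [0.01, -0.02, -0.03, 0, 0],
    [0.01, -0.03, -0.02, 0, 0],
    [0.01, -0.03, 0, 0, 0],
    [0, -0.03, 0, 0, 0],
    [0, 0, 0, 0, 0],
    [0, 0, 0, 0, 0],
  ],
)

```text
t: 13.33
position: [0.567, -0.0939, 0.2038]
tool_rot: [[-0.764, -0.646, -0.001], [-0.646, 0.764, 0.0], [0.001, 0.001, -1.0]]
wrist_force: [-0.0, -0.1, -3.1]
finger_gap: -0.0002
```

```bash
python3 -c "
from h import *
st()
c=read_camera('wrist');cv2.imwrite('pics/w7.png',c['frame'][:,:,::-1])
c=read_camera('scene');cv2.imwrite('pics/s7.png',cv2.resize(c['frame'][140:260,230:390,::-1],(800,600)))"
```

```text
t 13.33 [ 0.567  -0.0939  0.2038] F [-0.01 -0.12 -3.06] gap -0.000 -x dir deg 40.2
```

View pics/s7.png

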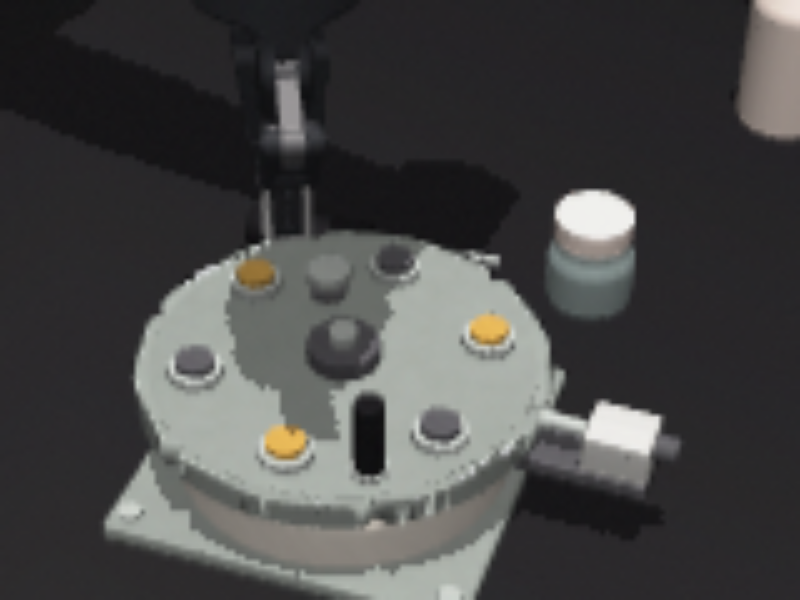

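View pics/w7.png

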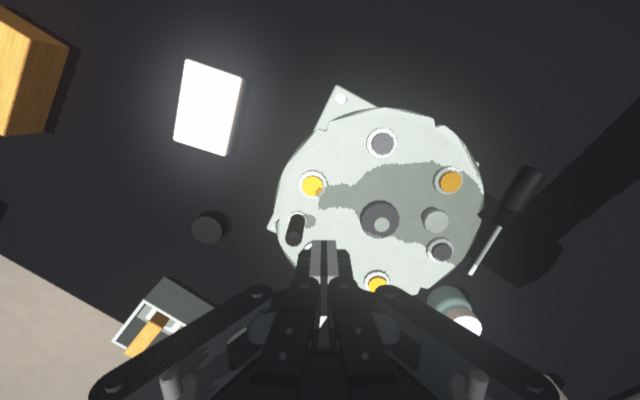

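The pin head now sits low, with its top at crop (328,268) against (328,248) before. The post is unchanged at (370,402), and the arm is clear of everything.

```bash
python3 -c "
from cell import *
print(hand_in())"
```

```text
the job is handed in; nothing more can be done
None
```

The carousel is in the next click position, the lock pin is pressed fully home, and the job was handed in at 13.3 s with the arm clear of everything.

- **Carousel:** I pushed the post round with shut fingers. The force held at about 5 N of drag, then fell to zero as the ball dropped in. I backed off, and it now reads about 1.02 rad by camera, up from about 0.33.
- **Lock pin:** It slid with about 2 N past the 2 mm where it would have struck metal. It ended on the cushion with the fingertips at z = 0.0918 m, against 0.092 m expected for home.
- **Forces:** The highest readings at the end of a move were about 10.7 N on the post and about 7.5 N on the pin (net of the sensor offset). Forces between those readings were not recorded.
- **Last pictures:** The pin head sits low, and the post had not moved since seating. No bystander in those views looked disturbed. I did not measure their positions again.
- **Disagreements:** The wrist and scene views differed by a few mm and by about 2–4° on single holders. The averages agreed within 1°.

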